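Open the yellow instrument case and lock its lid stay

ROBOT

A 7-joint arm with a two-finger parallel gripper is mounted at the origin on the work surface. World frame = base frame: x ahead of the robot, y to its left, z up, the work surface at z = 0. Lengths are in m, angles in rad, forces in N, time in s.
With the tool pointing down it reaches from about 0.425 to 0.925 m from the base axis. Payload 6.8 kg.
Tool frame: the origin (TCP) lies at the very end of the fingers, on their centre line; the grasp point (between the pads) lies 19 mm behind it; z points along the fingers, y is the direction in which the jaws open and shut (so a half turn about z gives the same grasp; the last joint's range is limited). The gripper opens to 85 mm and grips with 20 to 120 N. Pads are 22 mm wide; open, the fingers measure 114 mm over their backs; the gripper's body (76 mm by 85 mm) begins 54 mm behind the grasp point. The pads swing forward as they close: fully open they stand 13 mm farther back than shut.
Start: joints at [1.127, 0.477, 0.022, 1.555, -0.011, 1.109, -0.083], TCP at [0.222, -0.637, 0.231] pointing down, gripper open.
Joint ranges: [-2.96, 2.96], [-0.34, 2.1], [-1.41, 1.46], [0.24, 2.44], [-1.37, 4.51], [0.17, 1.92], [-2.96, 2.96]. Speed limits (rad/s): [2.39, 2.39, 3.14, 3.14, 3.14, 3.14, 3.14].

INTERFACE

Orientations are given as a unit quaternion [x, y, z, w].
In Python, from cell import ctrl gives the robot as it stands. The module is installed in compiled form; this text tells all that it offers.
- The arm moves only by the tool carry_out, never from a script. Its argument "deltas" is a list that holds one entry, the list of rows, each a list of 7 numbers: the shift along the tool's x, y, z in cm, then the turn, a rotation vector about the tool's x, y, z in rad, then the opening in per cent of the stroke, from 0 (shut) to 100 (fully open). A call has 1 to 20 rows; each row shifts and turns the pose as measured when the row begins, along the tool's axes as they then stand; what a row does not reach is not made up. A row lasts 1/10 s, in which the tool goes at most 50 mm and 8.59 degrees, less where a joint would pass 70% of its speed; a pose out of reach is approached as far as the arm can. A call is refused whole if a number of a shift passes 5 or a number of a turn 0.15, either way. A call with a gripper value outside its range is refused whole. The fingers move at their own pace and stop on an object; "grip_force" is the grip in N (left out, the last holds). Time passes only in rows, so rows that do not move let the fingers close. It gives the time, the measured TCP pose, the force and the opening at its end, in the units of the state.
- ctrl.observe(): the state, without advancing time (a new reading comes with each control period).
- ctrl.camera(name): name is "scene" or "top" or "wrist"; returns a dict with "pixels" (384x512x3 uint8, blue, green, red), "fovy" (degrees; the focal length in pixels is half the picture's height over the tangent of half this angle, whatever the lens; pixels are square), "cx", "cy" (the principal point, pixels), "distortion" ([k1, k2, p1, p2, k3] as OpenCV has them; the pictures are not rectified), "xyz" and "rotation" of the camera in the world. Camera axes: x right, y down, z forward; pixel columns grow to the right and rows downward; lengths in m; the calibration is good to about 2 mm. A picture is of the moment at which its call begins. There is no depth.
- ctrl.sign_off(): hands the job in, once; it reports no verdict.
The state is a dict: "clock": time; "joints": joint angles; "qd": joint speeds; "effort": joint torques, N m; "tool_pos": TCP position; "tool_rot": TCP orientation; "ft_force": force on the tool from outside, world axes, zero at the start; "wrist_torque": the same for the moment, N m; "finger_gap": finger opening in m.
Only numpy, scipy, OpenCV 4.12 (cv2) and the standard library are available. Lean on these libraries where they do the work, as an engineer would, in place of code of your own. Each camera call takes 0.05 s, during which the arm holds its last target.

TASK

Open the yellow instrument case: raise its lid by the handle until it stands almost upright, and lock its folding stay by bringing the red knob towards the hinge and down, just past straight, as far as it goes. Let go: the lid must stay up on its locked stay. Leave the blue case shut.

Things in the scene. Friction and masses are not known exactly. Their poses are not given: they have to be found in the camera images.
- yellow_case: Yellow flip-top instrument case, fixed to the bench: 200 (x) x 200 (y) x 78 mm high plus a 12 mm lid. Origin: centre of the underside; z up, x from the front (handle side) to the hinge, y to the left seen from the front. Lid hinge along y at x = +100, z = 80 mm. Along its right side (y = -111) a folding stay of two 9 mm bars joins case and lid; they meet at the red knob
- yellow_case_lid (a joint): Lid angle, rad: 0 shut; the stay, pulled straight, stops it at 1.356 (pulled hard against that, the stay may snap through and lock by itself); 1.348 when propped by the locked stay. Lid about 0.45 kg. Hinge friction just carries the lid above about 1.2 rad until the stay is locked; below that it may fall shut
- yellow_case_stay (a joint): Angle at the stay's knuckle (the red knob), rad: 0 folded, 2.50 links straight, 2.66 the stop just past straight, where the lid's weight holds it: locked. With the lid raised but not locked the knob stands up and to the front of the straight line; a push of 1 to 5 N takes it through, lifting the lid the last bit
- yellow_case_handle (a point): Middle of the lid's black handle bar: round, 12 mm thick, free for 110 mm along the case's y, 35 mm ahead of the lid's front edge and 16 mm above its top, so it can be pinched from above, fingers in front and behind. On the lid it lies 235 mm from the hinge and 28 mm above the hinge's level when shut; its frame turns with the lid
- yellow_case_knob (a point): Middle of the red knob on the stay: free-turning cylinder along the case's y, 22 mm thick, 42 mm long, middle at case y = -136 mm. In the case's frame it is at x = -126, z = 77 when shut and at x = 0, z = 84 mm when locked, moving on a circle of 78 mm about the lower link's pivot at x = -60, z = 35. Its frame turns with that link
- blue_case_lid (a joint): Lid angle of the blue case, rad: 0 shut. It is built like the yellow one, with its own handle, stay and red knob, and stands beside it, on either side; it is to stay shut

How it is judged:
By the outcome, as a careful person would: the job done as asked, in the order asked, and still so for the second after the job is handed in, with the robot touching nothing.
It also fails if it takes over 48 s, if anything falls off the work surface, if the arm or the gripper's body presses on something with over 40 N, if the wrist force passes 120 N, or if a joint passes its speed limit or range.

## Working session

There is one attempt and no reset: what is moved stays moved. The work goes in short steps, Python scripts to look and compute and a tool call to move; the robot and the scene stay as the last step left them, time stands still between calls to the robot, and variables do not carry over. Pictures are saved under pics/ and viewed, and the job is handed in when it is done.

Besides the shell and the picture viewer there is one more tool, called after ">>>" by a JSON object that holds its "fn" and its "kwargs". carry_out: Moves the arm, as the interface text tells. Its arguments: {"type":"object","properties":{"deltas":{"type":"array"},"grip_force":{"type":"number"}},"required":["deltas"]}

```bash
mkdir -p pics; cat > h.py <<'E'
import numpy as np, cv2
from cell import ctrl
def cam(n,fn=None):
    c=ctrl.camera(n); im=np.array(c["pixels"]).astype(np.uint8)
    if fn: cv2.imwrite('pics/'+fn,im)
    return c,im
def K(c):
    f=192/np.tan(np.radians(c["fovy"])/2)
    return np.array([[f,0,c["cx"]],[0,f,c["cy"]],[0,0,1.]])
def R(c):
    r=np.array(c["rotation"],float)
    if r.size==9: return r.reshape(3,3)
    from scipy.spatial.transform import Rotation
    return Rotation.from_quat(r).as_matrix()
def ray(c,uv):
    p=cv2.undistortPoints(np.array(uv,float).reshape(-1,1,2),K(c),np.array(c["distortion"],float)).reshape(-1,2)
    d=np.c_[p,np.ones(len(p))]@R(c).T
    return np.array(c["xyz"],float),d
def onz(c,uv,z):
    o,d=ray(c,uv); return o+d*((z-o[2])/d[:,2])[:,None]
def proj(c,P):
    Rm=R(c); t=-Rm.T@np.array(c["xyz"],float)
    return cv2.projectPoints(np.array(P,float).reshape(-1,3),cv2.Rodrigues(Rm.T)[0],t,K(c),np.array(c["distortion"],float))[0].reshape(-1,2)
E
python3 - <<'E'
from h import *
for n in ["scene","top","wrist"]:
    c,im=cam(n,n+"0.png"); print(n,c["xyz"],c["rotation"],c["fovy"],c["cx"],c["cy"],c["distortion"])
print(ctrl.observe())
E
```

```text
scene [1.17382139 0.63737957 0.71672124] [ 0.28972799  0.82992567 -0.44667027 -0.16663358] 49.63756921559035 257.03352486894 198.83141832249294 [-0.08736851  0.          0.          0.          0.        ]
top [ 0.46738761 -0.08920617  1.23485379] [-0.69994094  0.71285553 -0.02848621  0.03328972] 42.912993918434715 263.0339296693639 194.88511317432398 [-0.02442066  0.          0.          0.          0.        ]
wrist [ 0.29579084 -0.61168267  0.37299406] [ 0.80552234 -0.5724822  -0.0892829   0.12420327] 58.9084892449777 258.099708345479 189.05021748380042 [-0.06880174  0.          0.          0.          0.        ]
{'clock': 0.15, 'joints': array([ 1.12688168,  0.4776195 ,  0.02233396,  1.55616261, -0.01150341,
        1.10930585, -0.08311194]), 'qd': array([-0.00031607, -0.00392494,  0.00052628, -0.00289974, -0.00036661,
        0.00052173, -0.00033748]), 'effort': array([ 2.15435648e-03, -5.96927547e+01,  1.60978317e+00, -2.81494510e+01,
        1.26311579e-02,  6.49175476e-03,  1.16639882e-05]), 'tool_pos': array([ 0.22230181, -0.63688796,  0.23056866]), 'tool_rot': array([ 9.85935065e-01,  1.67127436e-01, -1.56497582e-04, -6.65589409e-04]), 'ft_force': array([0.08440961, 0.60629786, 0.33830806]), 'wrist_torque': array([0.02648866, 0.00903303, 0.00269268]), 'finger_gap': 0.08532098314185238}
```

View pics/scene0.png

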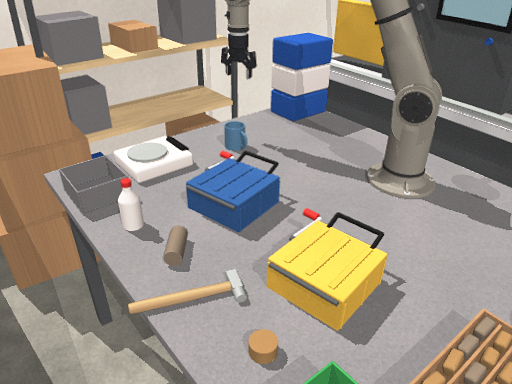

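View pics/top0.png

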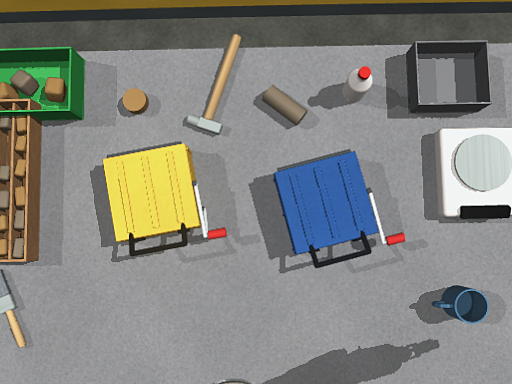

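View pics/wrist0.png

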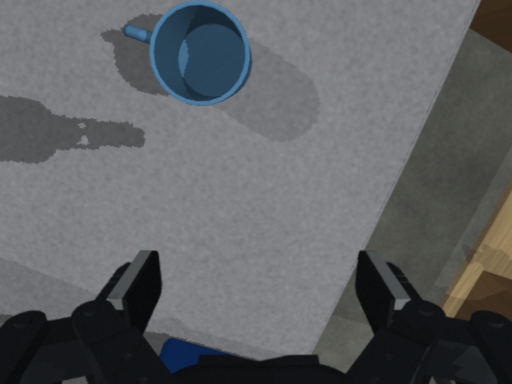

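The scene view shows the yellow case at about (327,270) and the blue one at (233,190), both with handles facing the robot. In the top view the yellow lid spans about (104..200, 143..240), with its handle at (158,240) and its red knob at (217,233). The blue case is to its right. Next I'll measure the yellow case.

```bash
python3 - <<'E'
from h import *
c,im=cam("top"); hsv=cv2.cvtColor(im,cv2.COLOR_BGR2HSV)
big=cv2.resize(im[120:270,80:420],None,fx=2.3,fy=2.3,interpolation=cv2.INTER_CUBIC);cv2.imwrite('pics/topz.png',big)
def big1(m,roi=None):
    n,l,s,ce=cv2.connectedComponentsWithStats(m.astype(np.uint8)); 
    o=[i for i in range(1,n) if s[i,4]>25]
    return l,o,s,ce
H,S,V=cv2.split(hsv)
y=(H>20)&(H<35)&(S>150)&(V>80)
l,o,s,ce=big1(y)
for i in o: 
    print('yel',s[i],ce[i])
i=max([i for i in o if ce[i][1]>100],key=lambda i:s[i,4])
m=(l==i)
print(np.percentile(V[m],[2,10,25,50,75,95]))
for vt in (80,200):
    mm=((m)&(V>vt)).astype(np.uint8)
    cn=max(cv2.findContours(mm,0,2)[0],key=cv2.contourArea)
    b=cv2.boxPoints(cv2.minAreaRect(cn)); w=onz(c,b,0.092); print(vt,b.round(1).tolist(),w.round(4).tolist(),np.linalg.norm(np.diff(w,axis=0),axis=1), w.mean(0))
r=((H<8)|(H>172))&(S>150)&(V>80)
l,o,s,ce=big1(r)
for i in o:
    ys,xs=np.where(l==i); 
    bx=cv2.boxPoints(cv2.minAreaRect(np.c_[xs,ys].astype(np.float32)))
    print('red',s[i],ce[i],onz(c,ce[i],.083).round(4),onz(c,bx,.08).round(3).tolist())
dk=(V<45)
l,o,s,ce=big1(dk)
for i in o:
    if s[i,4]>60: print('dark',s[i],ce[i])
E
```

```text
yel [   0    0  512   12 3109] [179.83756835   3.35284657]
yel [ 103  144   98   98 7118] [151.22436078 191.4671256 ]
[166. 231. 239. 239. 240. 244.]
80 [[101.80000305175781, 156.39999389648438], [189.1999969482422, 142.1999969482422], [203.10000610351562, 227.3000030517578], [115.69999694824219, 241.60000610351562]] [[0.6665, 0.2994, 0.092], [0.6966, 0.0907, 0.092], [0.4941, 0.0591, 0.092], [0.4643, 0.2644, 0.092]] [0.21083352 0.20494502 0.20750163] [0.58033776 0.17839687 0.092     ]
200 [[100.69999694824219, 158.5], [186.1999969482422, 142.5], [201.60000610351562, 224.6999969482422], [116.0999984741211, 240.6999969482422]] [[0.6616, 0.302, 0.092], [0.696, 0.0981, 0.092], [0.5002, 0.0627, 0.092], [0.4663, 0.2635, 0.092]] [0.20681705 0.19888744 0.20364354] [0.58101705 0.18155049 0.092     ]
red [359  66  12  12 109] [364.40366972  71.96330275] [[ 0.8627 -0.3332  0.083 ]] [[0.863, -0.315, 0.08], [0.882, -0.335, 0.08], [0.863, -0.352, 0.08], [0.844, -0.332, 0.08]]
red [208 228  19  11 152] [216.72368421 233.20394737] [[0.4799 0.0283 0.083 ]] [[0.486, 0.051, 0.08], [0.493, 0.01, 0.08], [0.473, 0.006, 0.08], [0.467, 0.048, 0.08]]
red [386 233  19  12 151] [395.31125828 238.43708609] [[ 0.4599 -0.391   0.083 ]] [[0.465, -0.369, 0.08], [0.475, -0.41, 0.08], [0.455, -0.415, 0.08], [0.445, -0.374, 0.08]]
dark [405   3  61  10 356] [435.55617978   8.20786517]
dark [170   5 143  13 700] [249.74142857  11.96142857]
dark [320   4  89  11 362] [369.67127072   9.90607735]
dark [475   4  37   9  78] [496.37179487  10.26923077]
dark [  0   9 159  14 698] [89.25358166 15.8008596 ]
dark [417  42  69  16 665] [449.93383459  47.57593985]
dark [411  94  79  19 522] [448.2816092  107.47701149]
dark [460 206  51  13 611] [484.48445172 211.72504092]
dark [129 223  60  33 376] [154.91489362 243.59042553]
dark [309 231  62  37 422] [341.31990521 253.22748815]
```

View pics/topz.png

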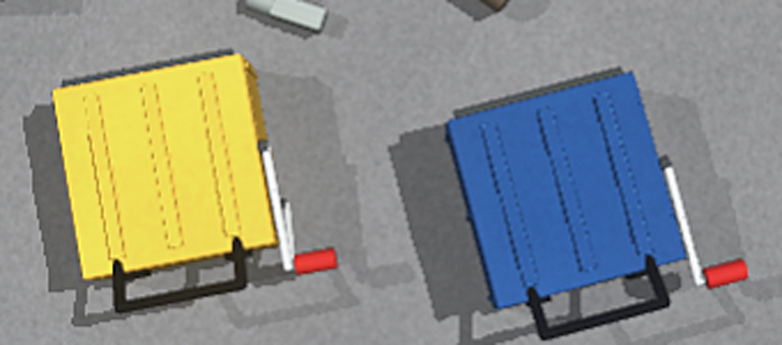

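The top view gives a yaw of about 0.168 and a centre of about (0.581, 0.181). I'll check that by projecting the model's points, and solve the stay linkage.

```bash
cat >> h.py <<'E'
from scipy.optimize import least_squares, brentq
def case2w(p,pose):
    x,y,a=pose; p=np.atleast_2d(p); c,s=np.cos(a),np.sin(a)
    return np.c_[x+c*p[:,0]-s*p[:,1], y+s*p[:,0]+c*p[:,1], p[:,2]]
# stay linkage (mm, case x,z)
P=np.array([-60.,35]); Hg=np.array([100.,80])
def rot(v,t): return np.array([v[0]*np.cos(t)+v[1]*np.sin(t), -v[0]*np.sin(t)+v[1]*np.cos(t)])
k0=np.array([-126.,77]); L1=78.
u0=(P-k0)/np.linalg.norm(P-k0)
def A(t,L2): return Hg+rot(k0+u0*L2-Hg,t)
def handle(t): return Hg+rot(np.array([-235.,28]),t)
E
python3 - <<'E'
from h import *
f=lambda L2: np.linalg.norm(A(1.356,L2)-P)-(L1+L2)
for L2 in range(20,200,20): print(L2,round(f(L2),1),end='; ')
L2=[brentq(f,a,a+5) for a in range(10,300,5) if f(a)*f(a+5)<0]; print(L2)
L2=L2[0]
for t in (0,.3,.6,.9,1.2,1.25,1.3,1.32,1.34,1.348,1.356):
    a=A(t,L2); d=a-P; D=np.linalg.norm(d); e=d/D; x=(D*D+L1**2-L2**2)/2/D; h=np.sqrt(max(L1**2-x*x,0)); n=np.array([-e[1],e[0]])
    print(t,'A',a.round(1),'knob',(P+e*x+n*h).round(1),'other',(P+e*x-n*h).round(1),'handle',handle(t).round(1))
# pose fit on top view
c,im=cam("top"); 
uvb=[[100.7,158.5],[186.2,142.5],[201.6,224.7],[116.1,240.7],[216.7,233.2],[132.2,252.6],[184.3,244]]
pts=np.array([[.1,.1,.091],[.1,-.1,.091],[-.1,-.1,.091],[-.1,.1,.091],[-.126,-.136,.079],[-.135,.055,.108],[-.135,-.055,.108]])
r=least_squares(lambda q:(proj(c,case2w(pts,q))-uvb).ravel(),[.58,.18,.17],loss='soft_l1')
print(r.x,r.fun.reshape(-1,2).round(1).tolist())
c,im=cam("scene")
uv=proj(c,case2w(pts,r.x)); print(uv.round())
for u in uv: cv2.circle(im,tuple(int(v) for v in u.round()),2,(255,0,255),-1)
cv2.imwrite('pics/ov1.png',cv2.resize(im[150:350,180:440],None,fx=3,fy=3))
print(case2w([[-.135,0,.108]],r.x),case2w([[0,-.136,.084]],r.x))
E
```

```text
20 168.7; 40 128.7; 60 88.7; 80 48.7; 100 8.8; 120 -31.2; 140 -71.1; 160 -111.1; 180 -151.0; [104.38690502588571]
0 A [-37.9  21. ] knob [-126.6   77.4] other [-126.6   77.4] handle [-135.  108.]
0.3 A [-49.2  64.4] knob [-126.4   -5.9] other [-35.9 -39.2] handle [-116.2  176.2]
0.6 A [-47.2 109.2] knob [-135.7   53.8] other [17.6 27.3] handle [-78.1 235.8]
0.9 A [-32.  151.3] knob [-116.    89.3] other [14.6 57.9] handle [-24.1 281.5]
1.2 A [ -5.  187.2] knob [-76.6 111.2] other [ 1.5 83. ] handle [ 40.9 309.2]
1.25 A [  0.5 192.3] knob [-67.1 112.7] other [-2.7 87.9] handle [ 52.5 311.8]
1.3 A [  6.2 197.1] knob [-55.4 112.9] other [-8.8 93.8] handle [ 64.1 313.9]
1.32 A [  8.6 199. ] knob [-49.6 112.3] other [-12.2  96.7] handle [ 68.8 314.6]
1.34 A [ 11.  200.8] knob [-42.2 110.9] other [-17.3 100.3] handle [ 73.5 315.2]
1.348 A [ 11.9 201.5] knob [-38.1 109.9] other [-20.5 102.3] handle [ 75.4 315.4]
1.356 A [ 12.9 202.2] knob [-28.8 106.5] other [-28.8 106.5] handle [ 77.3 315.6]
[0.58087877 0.18215994 0.17034862] [[1.9, -0.3], [-1.0, -0.1], [-1.7, 0.5], [-0.0, 0.4], [0.9, 0.1], [3.3, -0.1], [-1.9, -0.4]]
[[342. 301.]
 [267. 257.]
 [316. 219.]
 [387. 253.]
 [310. 214.]
 [378. 233.]
 [339. 215.]]
[[0.4478328  0.15927394 0.108     ]] [[0.6039343  0.04812844 0.084     ]]
```

View pics/ov1.png

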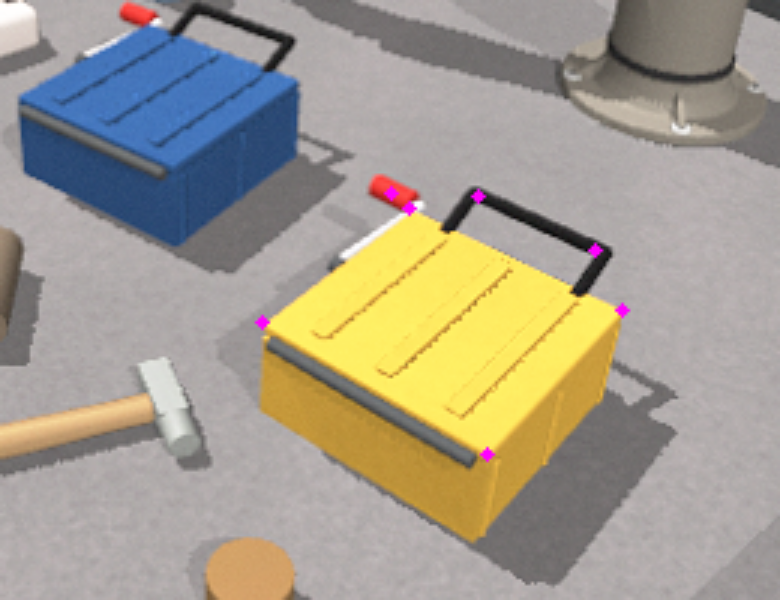

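```bash
cat >> h.py <<'E'
def A(t,L2,g=0.6416): 
    return Hg+rot(k0+rot(u0,-g)*L2-Hg,t)
def knob(t,L2):
    a=A(t,L2); d=a-P; D=np.linalg.norm(d); e=d/D; x=(D*D+L1**2-L2**2)/2/D; h=np.sqrt(max(L1**2-x*x,0)); n=np.array([-e[1],e[0]])
    return a,P+e*x+n*h,P+e*x-n*h
E
python3 - <<'E'
from h import *
for g in (.6416,-.6416):
    f=lambda L2: np.linalg.norm(A(1.356,L2,g)-P)-(L1+L2)
    print([brentq(f,a,a+5) for a in range(10,300,5) if f(a)*f(a+5)<0])
f=lambda L2: np.linalg.norm(A(1.356,L2)-P)-(L1+L2)
L2=[brentq(f,a,a+5) for a in range(10,300,5) if f(a)*f(a+5)<0][0]
for t in (0,.6,.9,1.2,1.25,1.3,1.32,1.34,1.348,1.356):
    a,k,o=knob(t,L2); print(t,a.round(1),k.round(1),o.round(1),'handle',handle(t).round(1))
E
```

```text
[126.38597386240423]
[121.17424102609374]
0 [ 0.  86.5] [-126.    76.6] [-29.  -36.6] handle [-135.  108.]
0.6 [ 21.1 141.8] [-99.  102.5] [15.5 15.5] handle [-78.1 235.8]
0.9 [ 42.9 162.3] [-73.  111.9] [17.9 38.4] handle [-24.1 281.5]
1.2 [ 69.8 175.5] [-38.2 109.9] [12.9 62.6] handle [ 40.9 309.2]
1.25 [ 74.6 176.9] [-30.9 107.4] [10.8 67.8] handle [ 52.5 311.8]
1.3 [ 79.5 178.1] [-22.5 103.4] [ 7.4 74.2] handle [ 64.1 313.9]
1.32 [ 81.4 178.4] [-18.4 101. ] [ 5.4 77.5] handle [ 68.8 314.6]
1.34 [ 83.4 178.8] [-13.4  97.5] [ 2.4 81.8] handle [ 73.5 315.2]
1.348 [ 84.2 178.9] [-10.7  95.4] [ 0.5 84.2] handle [ 75.4 315.4]
1.356 [ 85. 179.] [-4.7 90. ] [-4.7 90. ] handle [ 77.3 315.6]
```

```bash
cat >> h.py <<'E'
from scipy.spatial.transform import Rotation as Ro, Slerp
pose=(0.5809,0.1822,0.1703)
def toolR(tilt,yaw=pose[2]):
    # tool x=case y, y ~ case x (tilted up by tilt), z down leaning to case +x
    c,s=np.cos(tilt),np.sin(tilt)
    M=np.array([[0,c,s],[1,0,0],[0,s,-c]])
    return Ro.from_euler('z',yaw)*Ro.from_matrix(M)
def plan(wps,op,step=0.04,ang=.14,start=None):
    """wps: list of (pos, Rotation)"""
    s=ctrl.observe()
    p,q=(np.array(s["tool_pos"]),Ro.from_quat(s["tool_rot"])) if start is None else start
    rows=[]
    for (tp,tq) in wps:
        tp=np.array(tp); n=max(1,int(np.ceil(max(np.linalg.norm(tp-p)/step,(q.inv()*tq).magnitude()/ang))))
        sl=Slerp([0,1],Ro.concatenate([q,tq])); pp,qq=p,q
        for i in range(1,n+1):
            np_,nq=p+(tp-p)*i/n,sl(i/n)
            sh=qq.inv().apply(np_-pp)*100; rv=(qq.inv()*nq).as_rotvec()
            rows.append([float(v) for v in np.r_[sh.round(1),rv.round(3)]+0.]+[op]); pp,qq=np_,nq
        p,q=tp,tq
    print(len(rows)); print("["+",".join("["+",".join(f"{v:g}" for v in r)+"]" for r in rows)+"]")
def st():
    s=ctrl.observe(); print(s["clock"],"pos",np.round(s["tool_pos"],4),"z",Ro.from_quat(s["tool_rot"]).as_matrix()[:,2].round(3),"y",Ro.from_quat(s["tool_rot"]).as_matrix()[:,1].round(3),"F",np.round(s["ft_force"],1),"gap",round(s["finger_gap"],4),"j",np.round(s["joints"],2)); return s
E
python3 - <<'E'
from h import *
q0=Ro.from_quat(ctrl.observe()["tool_rot"])
print(toolR(0).as_matrix())
plan([([.45,-.30,.25],Slerp([0,1],Ro.concatenate([q0,toolR(0)]))(.5)),([.448,.159,.18],toolR(0))],35)
E
```

```text
[[-0.16947802  0.98553397  0.        ]
 [ 0.98553397  0.16947802  0.        ]
 [ 0.          0.         -1.        ]]
23
[[3,-2.2,-0.2,0,0,-0.064,35],[3.1,-2,-0.2,0,0,-0.064,35],[3.2,-1.8,-0.2,0,0,-0.064,35],[3.3,-1.6,-0.2,0,0,-0.064,35],[3.4,-1.4,-0.2,0,0,-0.064,35],[3.5,-1.2,-0.2,0,0,-0.064,35],[3.6,-0.9,-0.2,0,0,-0.064,35],[3.6,-0.7,-0.2,0,0,-0.064,35],[3.7,-0.5,-0.2,0,0,-0.064,35],[3.7,-0.2,-0.2,0,0,-0.064,35],[3.7,0,-0.2,0,0,-0.064,35],[3.3,-2,0.6,0,0,-0.059,35],[3.4,-1.8,0.6,0,0,-0.059,35],[3.5,-1.6,0.6,0,0,-0.059,35],[3.6,-1.4,0.6,0,0,-0.059,35],[3.7,-1.1,0.6,0,0,-0.059,35],[3.7,-0.9,0.6,0,0,-0.059,35],[3.8,-0.7,0.6,0,0,-0.059,35],[3.8,-0.5,0.6,0,0,-0.059,35],[3.8,-0.3,0.6,0,0,-0.059,35],[3.8,0,0.6,0,0,-0.059,35],[3.8,0.2,0.6,0,0,-0.059,35],[3.8,0.4,0.6,0,0,-0.059,35]]
```

>>> {"fn": "carry_out", "kwargs": {"deltas": [[[3,-2.2,-0.2,0,0,-0.064,35],[3.1,-2,-0.2,0,0,-0.064,35],[3.2,-1.8,-0.2,0,0,-0.064,35],[3.3,-1.6,-0.2,0,0,-0.064,35],[3.4,-1.4,-0.2,0,0,-0.064,35],[3.5,-1.2,-0.2,0,0,-0.064,35],[3.6,-0.9,-0.2,0,0,-0.064,35],[3.6,-0.7,-0.2,0,0,-0.064,35],[3.7,-0.5,-0.2,0,0,-0.064,35],[3.7,-0.2,-0.2,0,0,-0.064,35],[3.7,0,-0.2,0,0,-0.064,35]]], "grip_force": 40}}

```text
clock: 1.4
tool_pos: [0.45, -0.2918, 0.2522]
tool_rot: [0.864, 0.503, -0.002, 0.001]
ft_force: [1.1, 0.6, -0.4]
finger_gap: 0.0297
```

```bash
python3 - <<'E'
from h import *
st(); plan([([.448,.159,.18],toolR(0))],35)
E
```

```text
1.4 pos [ 0.45   -0.2918  0.2522] z [-0.003 -0.004 -1.   ] y [ 0.87  -0.493 -0.   ] F [ 1.1  0.6 -0.4] gap 0.0297 j [ 0.7   0.25 -0.29  1.85  0.08  1.06 -0.14]
12
[[3.3,-1.9,0.6,0,0,-0.057,35],[3.4,-1.7,0.6,0,0,-0.057,35],[3.5,-1.5,0.6,0,0,-0.057,35],[3.5,-1.3,0.6,0,0,-0.057,35],[3.6,-1.1,0.6,0,0,-0.057,35],[3.7,-0.9,0.6,0,0,-0.057,35],[3.7,-0.7,0.6,0,0,-0.057,35],[3.7,-0.4,0.6,0,0,-0.057,35],[3.8,-0.2,0.6,0,0,-0.057,35],[3.8,0,0.6,0,0,-0.057,35],[3.8,0.2,0.6,0,0,-0.057,35],[3.7,0.4,0.6,0,0,-0.057,35]]
```

>>> {"fn": "carry_out", "kwargs": {"deltas": [[[3.3,-1.9,0.6,0,0,-0.057,35],[3.4,-1.7,0.6,0,0,-0.057,35],[3.5,-1.5,0.6,0,0,-0.057,35],[3.5,-1.3,0.6,0,0,-0.057,35],[3.6,-1.1,0.6,0,0,-0.057,35],[3.7,-0.9,0.6,0,0,-0.057,35],[3.7,-0.7,0.6,0,0,-0.057,35],[3.7,-0.4,0.6,0,0,-0.057,35],[3.8,-0.2,0.6,0,0,-0.057,35],[3.8,0,0.6,0,0,-0.057,35],[3.8,0.2,0.6,0,0,-0.057,35],[3.7,0.4,0.6,0,0,-0.057,35],[0,0,0,0,0,0,35]]]}}

```text
clock: 2.7
tool_pos: [0.4438, 0.1838, 0.179]
tool_rot: [0.631, 0.776, 0.002, 0.005]
ft_force: [-0.6, 0.4, 0.6]
finger_gap: 0.0295
```

```bash
python3 - <<'E'
from h import *
st(); c,im=cam("wrist","wrist1.png"); print(proj(c,case2w([[-.135,.055,.108],[-.135,-.055,.108]],pose)))
plan([([.448,.159,.089],toolR(0))],35,step=.03)
E
```

```text
2.7 pos [0.4438 0.1838 0.179 ] z [ 0.01  -0.004 -1.   ] y [0.979 0.204 0.009] F [-0.6  0.4  0.6] gap 0.0295 j [ 0.07  0.29 -0.69  2.03  0.25  0.89 -0.55]
[[257.86914676 157.51942078]
 [252.91269822 302.39243705]]
4
[[-0.5,0,2.3,0.002,0.002,0.008,35],[-0.5,0,2.3,0.002,0.002,0.008,35],[-0.6,0,2.3,0.002,0.002,0.008,35],[-0.6,0,2.3,0.002,0.002,0.008,35]]
```

View pics/wrist1.png

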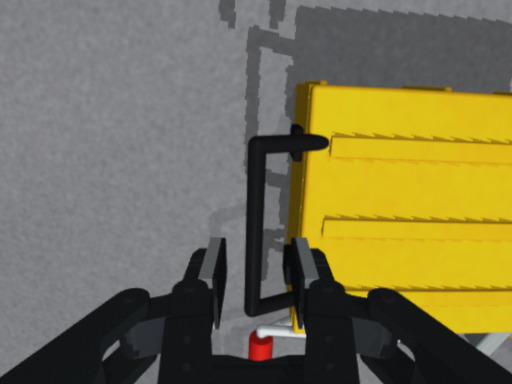

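The wrist view shows the bar from (258,142) to (252,312). That matches the prediction in x to about a pixel, and the bar lies between the fingers. Next I'll descend and grip.

>>> {"fn": "carry_out", "kwargs": {"deltas": [[[-0.5,0,2.3,0,0,0.01,35],[-0.5,0,2.3,0,0,0.01,35],[-0.6,0,2.3,0,0,0.01,35],[-0.6,0,1.7,0,0,0,35],[0,0,0,0,0,0,35]]]}}

```text
clock: 3.25
tool_pos: [0.4517, 0.1521, 0.0918]
tool_rot: [0.648, 0.762, 0.001, 0.008]
ft_force: [0.3, 0.0, 0.8]
finger_gap: 0.0297
```

```bash
python3 - <<'E'
from h import *
st(); c,im=cam("wrist","wrist2.png")
plan([([.448,.159,.089],toolR(0))],35,step=.03)
E
```

```text
3.25 pos [0.4517 0.1521 0.0918] z [ 0.013 -0.009 -1.   ] y [0.987 0.16  0.011] F [0.3 0.  0.8] gap 0.0297 j [ 0.04  0.41 -0.6   2.11  0.38  0.71 -0.65]
1
[[0.7,-0.3,0.4,0.013,0.011,-0.009,35]]
```

View pics/wrist2.png

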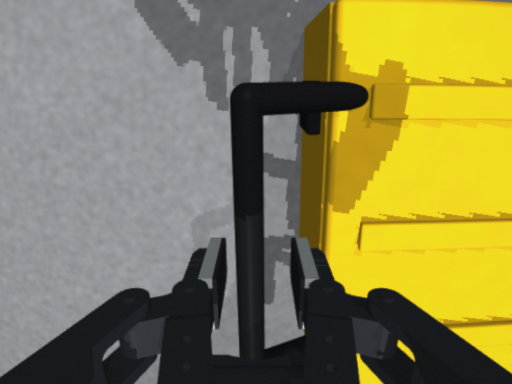

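The bar (column about 250) lies between the pads (about 220 and 297), so I'll close on it.

>>> {"fn": "carry_out", "kwargs": {"deltas": [[[0.5,-0.4,0.3,0,0,0,35],[0,0,0,0,0,0,0],[0,0,0,0,0,0,0],[0,0,0,0,0,0,0],[0,0,0,0,0,0,0]]], "grip_force": 35}}

```text
clock: 3.8
tool_pos: [0.4475, 0.157, 0.0922]
tool_rot: [0.648, 0.761, 0.002, 0.009]
ft_force: [-1.2, -0.8, -2.9]
finger_gap: 0.0108
```

```bash
python3 - <<'E'
from h import *
s=st(); p=np.array(s["tool_pos"])-0.019*np.array([0,0,-1.]); print('grasp',p)
h0=handle(0)/1000; base=np.array(s["tool_pos"])
wps=[]
for t in np.arange(.1,1.34,.1):
    d=handle(t)/1000-h0; cx=np.array([np.cos(.1703),np.sin(.1703),0])
    wps.append((base+cx*d[0]+np.array([0,0,d[1]]),toolR(0)))
plan(wps,0,step=.03)
E
```

```text
3.8 pos [0.4475 0.157  0.0922] z [ 0.017 -0.009 -1.   ] y [0.987 0.16  0.015] F [-1.2 -0.8 -2.9] gap 0.0108 j [ 0.03  0.41 -0.61  2.12  0.38  0.71 -0.67]
grasp [0.44745463 0.15703895 0.11117396]
13
[[0,0.4,-2.3,0.015,0.012,-0.01,0],[0,0.6,-2.3,0,0,0,0],[0,0.9,-2.2,0,0,0,0],[0,1.1,-2.1,0,0,0,0],[0,1.3,-2,0,0,0,0],[0,1.5,-1.9,0,0,0,0],[0,1.6,-1.7,0,0,0,0],[0,1.8,-1.5,0,0,0,0],[0,1.9,-1.3,0,0,0,0],[0,2.1,-1.1,0,0,0,0],[0,2.2,-0.9,0,0,0,0],[0,2.3,-0.7,0,0,0,0],[0,2.3,-0.5,0,0,0,0]]
```

>>> {"fn": "carry_out", "kwargs": {"deltas": [[[0,0.2,-1.1,0,0,0,0],[0,0.2,-1.2,0,0,0,0],[0,0.3,-1.2,0,0,0,0],[0,0.3,-1.1,0,0,0,0],[0,0.4,-1.1,0,0,0,0],[0,0.5,-1.1,0,0,0,0],[0,0.5,-1.1,0,0,0,0],[0,0.6,-1,0,0,0,0],[0,0.6,-1,0,0,0,0],[0,0.7,-1,0,0,0,0]]]}}

```text
clock: 4.8
tool_pos: [0.495, 0.1654, 0.2122]
tool_rot: [0.648, 0.761, 0.006, 0.012]
ft_force: [6.6, 1.6, -10.2]
finger_gap: 0.0105
```

```bash
cat >> h.py <<'E'
def tohandle(t1,n,op=0,up=0.0163):
    s=st(); p=np.array(s["tool_pos"]); z=Ro.from_quat(s["tool_rot"]).as_matrix()[:,2]
    g=p-up*z; ca,sa=np.cos(pose[2]),np.sin(pose[2]); d=g-[pose[0],pose[1],0]
    cx,cy,cz=ca*d[0]+sa*d[1],-sa*d[0]+ca*d[1],g[2]
    hh=np.array([cx*1000-100,cz*1000-80]); ang=np.arctan2(hh[1],-hh[0])-np.arctan2(28,235)
    print('case',cx,cy,cz,'r',np.hypot(*hh),'lid est',ang)
    if n:
        w=[]; 
        for t in np.linspace(ang,t1,n+1)[1:]:
            H=handle(t)/1000; w.append((case2w([[H[0],cy,H[1]]],pose)[0]+up*np.array([0,0,-1]),toolR(0)))
        plan(w,op,step=.05)
E
python3 - <<'E'
from h import *
tohandle(1.0,10)
c,im=cam("scene","s2.png")
E
```

```text
4.8 pos [0.495  0.1654 0.2122] z [ 0.025 -0.006 -1.   ] y [0.987 0.16  0.024] F [  6.6   1.6 -10.2] gap 0.0105 j [ 0.11  0.3  -0.66  1.92  0.25  0.97 -0.51]
case -0.0878474850670581 -0.001831225207589821 0.22854278659841354 r 239.48201831544773 lid est 0.5504931553549532
10
[[0,0.9,-0.6,0.024,0.01,-0.01,0],[0,0.7,-0.8,0,0,0,0],[0,0.7,-0.8,0,0,0,0],[0,0.8,-0.7,0,0,0,0],[0,0.8,-0.7,0,0,0,0],[0,0.8,-0.6,0,0,0,0],[0,0.9,-0.6,0,0,0,0],[0,0.9,-0.6,0,0,0,0],[0,0.9,-0.5,0,0,0,0],[0,0.9,-0.5,0,0,0,0]]
```

View pics/s2.png

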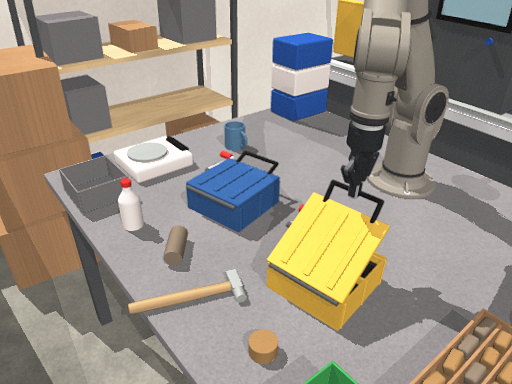

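The scene view shows the yellow lid about half raised, with its bar (about 355,195) in the gripper. I'll keep lifting.

>>> {"fn": "carry_out", "kwargs": {"deltas": [[[0,0.8,-0.7,0.01,0,0,0],[0,0.7,-0.8,0.01,0,0,0],[0,0.7,-0.8,0,0,0,0],[0,0.8,-0.7,0,0,0,0],[0,0.8,-0.7,0,0,0,0],[0,0.8,-0.6,0,0,0,0],[0,0.9,-0.6,0,0,0,0],[0,0.9,-0.6,0,0,0,0],[0,0.9,-0.5,0,0,0,0],[0,0.9,-0.5,0,0,0,0]]]}}

```text
clock: 5.85
tool_pos: [0.5753, 0.1793, 0.2812]
tool_rot: [0.648, 0.762, -0.009, 0.001]
ft_force: [-0.9, -1.1, -6.4]
finger_gap: 0.0106
```

```bash
python3 - <<'E'
from h import *
tohandle(1.32,8)
E
```

```text
5.85 pos [0.5753 0.1793 0.2812] z [-0.01  -0.014 -1.   ] y [ 0.987  0.161 -0.012] F [-0.9 -1.1 -6.4] gap 0.0106 j [ 0.07  0.39 -0.64  1.63  0.26  1.21 -0.46]
case -0.005790952198238425 -0.0016889699105335039 0.29749624882388176 r 241.86017410783006 lid est 0.9994950449926603
8
[[0,1.1,0.1,-0.012,0.012,-0.009,0],[0,0.9,-0.4,0,0,0,0],[0,0.9,-0.3,0,0,0,0],[0,0.9,-0.3,0,0,0,0],[0,0.9,-0.3,0,0,0,0],[0,0.9,-0.2,0,0,0,0],[0,0.9,-0.2,0,0,0,0],[0,0.9,-0.1,0,0,0,0]]
```

>>> {"fn": "carry_out", "kwargs": {"deltas": [[[0,1.0,-0.2,-0.01,0.01,-0.01,0],[0,0.9,-0.3,0,0,0,0],[0,0.9,-0.3,0,0,0,0],[0,0.9,-0.3,0,0,0,0],[0,0.9,-0.2,0,0,0,0],[0,0.8,-0.2,0,0,0,0],[0,0.6,-0.1,0,0,0,0],[0,0.3,0,0,0,0,0]]]}}

```text
clock: 6.65
tool_pos: [0.6448, 0.1916, 0.3035]
tool_rot: [0.644, 0.765, 0.0, 0.001]
ft_force: [-2.3, -1.1, 3.9]
finger_gap: 0.0102
```

```bash
python3 - <<'E'
from h import *
tohandle(1.32,2)
c,im=cam("scene","s3.png")
c,im=cam("top","t3.png")
E
```

```text
6.65 pos [0.6448 0.1916 0.3035] z [ 0.003 -0.001 -1.   ] y [0.985 0.17  0.002] F [-2.3 -1.1  3.9] gap 0.0102 j [ 0.04  0.49 -0.62  1.44  0.29  1.3  -0.43]
case 0.06450945296808148 -0.0015454631002964 0.3198210056648785 r 242.43286428770028 lid est 1.3052851670793486
2
[[0,0.3,0.5,0.002,0.002,0.001,0],[0,0.2,0,0,0,0,0]]
```

View pics/s3.png

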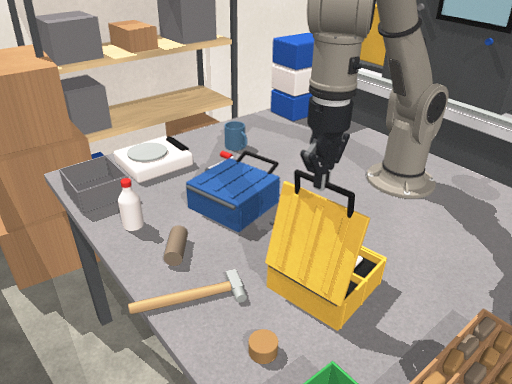

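View pics/t3.png

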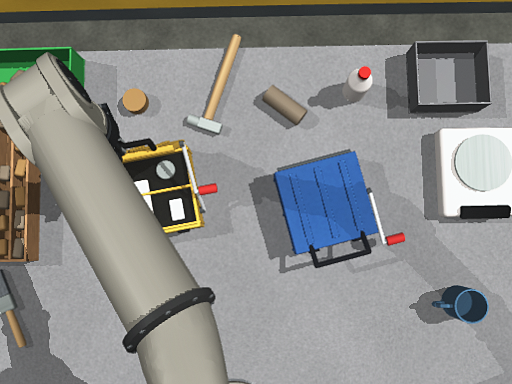

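The lid is nearly upright, and in the top view the knob is at about (207,189). I'll get the knob's case x and z by casting a ray onto the plane y=-136.

```bash
cat >> h.py <<'E'
def knobloc(fn=None):
    c,im=cam("top",fn); h=cv2.cvtColor(im,cv2.COLOR_BGR2HSV); H,S,V=cv2.split(h)
    m=(((H<8)|(H>172))&(S>150)&(V>80)).astype(np.uint8); m[:,300:]=0; m[:120]=0; m[:,:120]=0
    n,l,s,ce=cv2.connectedComponentsWithStats(m)
    if n<2: print('no knob'); return
    i=1+np.argmax(s[1:,4]); print('px',ce[i],s[i])
    o,d=ray(c,ce[i]); ca,sa=np.cos(pose[2]),np.sin(pose[2]); d=d[0]
    f=lambda v:np.array([ca*v[0]+sa*v[1],-sa*v[0]+ca*v[1],v[2]])
    o2,d2=f(o-[pose[0],pose[1],0]),f(d)
    # circle of radius L1 about P at case x,z (visible face ~4mm above centre -> use z+4)
    best=None
    for th in np.linspace(0.2,2.2,2001):
        k=np.array([-.06-.078*np.cos(th), -.136, .035+.078*np.sin(th)+.004])
        uv=proj(c,case2w(k,pose))[0]; e=np.linalg.norm(uv-ce[i])
        if best is None or e<best[0]: best=(e,th,k-[0,0,.004])
    print('knob case',best[2].round(4),'err px',best[0].round(2)); return best[2]
E
python3 - <<'E'
from h import *
knobloc()
E
```

```text
px [207.34210526 188.86842105] [198 184  19  11 152]
knob case [-0.0213 -0.136   0.1027] err px 0.93
```

>>> {"fn": "carry_out", "kwargs": {"deltas": [[[0,0.3,0.1,0,0,0,0],[0,0.3,0,0,0,0,0],[0,0,0,0,0,0,0]]]}}

```text
clock: 7.1
tool_pos: [0.6509, 0.1926, 0.3042]
tool_rot: [0.644, 0.765, 0.002, 0.003]
ft_force: [1.1, -0.7, 0.3]
finger_gap: 0.0103
```

```bash
python3 - <<'E'
from h import *
tohandle(1.32,0);knobloc()
E
```

```text
7.1 pos [0.6509 0.1926 0.3042] z [ 0.006 -0.001 -1.   ] y [0.985 0.17  0.006] F [ 1.1 -0.7  0.3] gap 0.0103 j [ 0.03  0.5  -0.62  1.43  0.29  1.3  -0.43]
case 0.07061660018405515 -0.0015513420558273833 0.3204634949308705 r 242.2520930335019 lid est 1.3306144173074919
px [207.07236842 186.68421053] [198 182  19  11 152]
knob case [-0.0158 -0.136   0.0992] err px 0.95
```

>>> {"fn": "carry_out", "kwargs": {"deltas": [[[0,0,0,0,0,0,10],[0,0,0,0,0,0,25],[0,0,0,0,0,0,40],[0,0,0,0,0,0,40],[0,0,-0.8,0,0,0,40],[0,0,-1.5,0,0,0,40],[0,0,-2.5,0,0,0,40],[0,0,-2.5,0,0,0,40],[0,0,-1,0,0,0,40],[0,0,0,0,0,0,40]]]}}

```text
clock: 8.15
tool_pos: [0.65, 0.1943, 0.3936]
tool_rot: [0.643, 0.765, 0.004, 0.002]
ft_force: [0.5, 0.2, 0.2]
finger_gap: 0.0343
```

```bash
python3 - <<'E'
from h import *
st();k=knobloc()
R45=toolR(.75); z=R45.as_matrix()[:,2]; print(z)
T=lambda x,y,zz,back: case2w([[x,y,zz]],pose)[0]-z*back
kx,kz=k[0],k[2]
# pregrasp 90mm behind along tool z; TCP target 14mm beyond knob centre
print('pre',T(kx,-.141,kz,.09),'grasp',T(kx,-.141,kz,-.016))
up=case2w([[-.08,-.141,.36]],pose)[0]
plan([(up,toolR(.35)),(T(kx,-.141,kz,.09),R45)],55,step=.035)
c,im=cam("scene","s4.png")
E
```

```text
8.15 pos [0.65   0.1943 0.3936] z [ 0.008  0.002 -1.   ] y [0.985 0.172 0.008] F [0.5 0.2 0.2] gap 0.0343 j [ 0.03  0.45 -0.63  1.29  0.26  1.47 -0.4 ]
px [207.09271523 186.70860927] [198 182  19  11 151]
knob case [-0.0158 -0.136   0.0993] err px 0.94
[ 0.67177815  0.11552279 -0.73168887]
pre [0.52874903 0.03016217 0.16513097] grasp [0.59995752 0.04240759 0.08757195]
12
[[-2.3,-2.5,0.5,-0.057,0,0,55],[-2.3,-2.5,0.4,-0.057,0,0,55],[-2.3,-2.6,0.2,-0.057,0,0,55],[-2.3,-2.6,0.1,-0.057,0,0,55],[-2.4,-2.6,-0.1,-0.057,0,0,55],[-2.4,-2.6,-0.2,-0.057,0,0,55],[0,-1.1,3.1,-0.067,0,0,55],[0,-1.3,3,-0.067,0,0,55],[0,-1.5,2.9,-0.067,0,0,55],[0,-1.7,2.8,-0.067,0,0,55],[0,-1.8,2.7,-0.067,0,0,55],[0,-2,2.5,-0.067,0,0,55]]
```

View pics/s4.png

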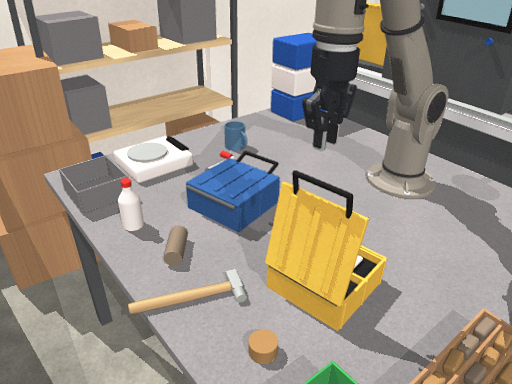

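The lid stays up on its own, and the gripper is clear of the handle. Next I'll move to above and in front of the knob with a tilted tool.

>>> {"fn": "carry_out", "kwargs": {"deltas": [[[-2.3,-2.5,0.3,-0.057,0,0,55],[-2.3,-2.5,0.3,-0.057,0,0,55],[-2.3,-2.6,0.2,-0.057,0,0,55],[-2.3,-2.6,0.1,-0.057,0,0,55],[-2.4,-2.6,-0.1,-0.057,0,0,55],[-2.4,-2.6,-0.2,-0.057,0,0,55],[0,0,0,0,0,0,55]]]}}

```text
clock: 8.95
tool_pos: [0.5138, 0.0218, 0.3444]
tool_rot: [0.636, 0.753, 0.129, 0.107]
ft_force: [0.4, 0.3, 0.4]
finger_gap: 0.0472
```

```bash
python3 - <<'E'
from h import *
st();k=knobloc()
R45=toolR(.75); z=R45.as_matrix()[:,2]
T=lambda x,y,zz,back: case2w([[x,y,zz]],pose)[0]-z*back
plan([(T(-.0158,-.141,.099,.09),R45)],55,step=.035)
E
```

```text
8.95 pos [0.5138 0.0218 0.3444] z [ 0.326  0.058 -0.943] y [0.93  0.158 0.332] F [0.4 0.3 0.4] gap 0.0472 j [ 0.47 -0.04 -0.6   1.98 -0.05  0.85  0.06]
px [207.62589928 186.30215827] [198 182  19  10 139]
knob case [-0.0149 -0.136   0.0987] err px 0.36
6
[[0.1,-0.8,2.9,-0.068,-0.001,0,55],[0.1,-1,2.9,-0.068,-0.001,0,55],[0.1,-1.2,2.8,-0.068,-0.001,0,55],[0.1,-1.4,2.7,-0.068,-0.001,0,55],[0.1,-1.6,2.6,-0.068,-0.001,0,55],[0.1,-1.7,2.5,-0.068,-0.001,0,55]]
```

>>> {"fn": "carry_out", "kwargs": {"deltas": [[[0.1,-0.8,2.9,-0.068,0,0,55],[0.1,-1,2.9,-0.068,0,0,55],[0.1,-1.2,2.8,-0.068,0,0,55],[0.1,-1.4,2.7,-0.068,0,0,55],[0.1,-1.6,2.6,-0.068,0,0,55],[0.1,-1.7,2.3,-0.068,0,0,55],[0,0,0,0,0,0,55]]]}}

```text
clock: 9.7
tool_pos: [0.528, 0.0122, 0.218]
tool_rot: [0.622, 0.727, 0.204, 0.208]
ft_force: [-0.8, -0.3, -0.0]
finger_gap: 0.0472
```

```bash
python3 - <<'E'
from h import *
st();k=knobloc("t5.png")
c,im=cam("wrist","w5.png"); print(proj(c,case2w([[-.0158,-.136,.099]],pose)))
R45=toolR(.75); z=R45.as_matrix()[:,2]
T=lambda x,y,zz,back: case2w([[x,y,zz]],pose)[0]-z*back
plan([(T(-.0158,-.141,.099,.05),R45),(T(-.0158,-.141,.099,-.016),R45)],55,step=.025)
E
```

```text
9.7 pos [0.528  0.0122 0.218 ] z [ 0.555  0.037 -0.831] y [0.82  0.142 0.554] F [-0.8 -0.3 -0. ] gap 0.0472 j [ 0.71  0.09 -0.91  2.3   0.6   0.23 -0.57]
px [207.07236842 186.68421053] [198 182  19  11 152]
knob case [-0.0158 -0.136   0.0992] err px 0.95
[[242.0253141  141.93020583]]
7
[[0.6,-0.5,2.1,-0.04,0.014,0.001,55],[0.5,-0.6,2.1,-0.04,0.014,0.001,55],[0.5,-0.7,2.1,-0.04,0.014,0.001,55],[0.5,-0.8,2.1,-0.04,0.014,0.001,55],[0,0,2.2,0,0,0,55],[0,0,2.2,0,0,0,55],[0,0,2.2,0,0,0,55]]
```

View pics/w5.png

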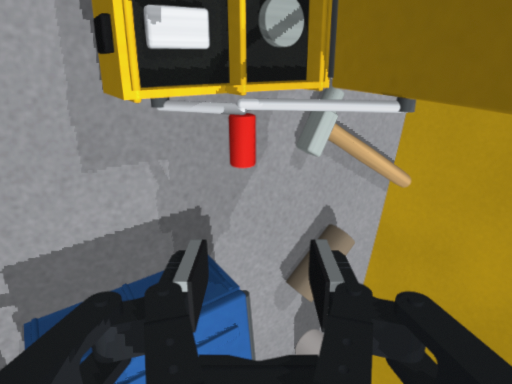

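View pics/t5.png

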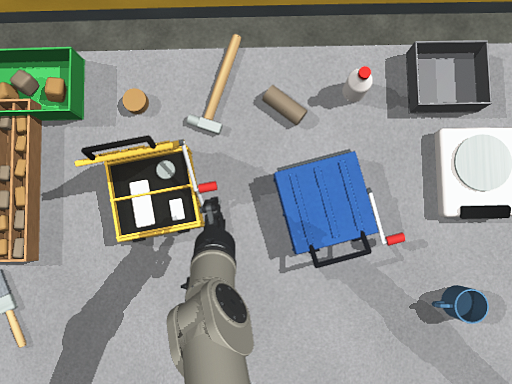

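The wrist view shows the knob at (242,140) against a prediction of (242,142), so the position is confirmed. j6 is near its limit, so I'll use a smaller tilt of 0.55.

```bash
python3 - <<'E'
from h import *
Rt=toolR(.55); z=Rt.as_matrix()[:,2]
T=lambda x,y,zz,back: case2w([[x,y,zz]],pose)[0]-z*back
plan([(T(-.0158,-.141,.099,.06),Rt),(T(-.0158,-.141,.099,-.016),Rt)],55,step=.025)
E
```

```text
8
[[0.5,-0.3,1.9,0.01,0.014,0,55],[0.5,-0.3,1.9,0.01,0.014,0,55],[0.5,-0.2,1.9,0.01,0.014,0,55],[0.5,-0.2,1.9,0.01,0.014,0,55],[0,0,1.9,0,0,0,55],[0,0,1.9,0,0,0,55],[0,0,1.9,0,0,0,55],[0,0,1.9,0,0,0,55]]
```

>>> {"fn": "carry_out", "kwargs": {"deltas": [[[0.5,-0.3,1.9,0.01,0.014,0,55],[0.5,-0.3,1.9,0.01,0.014,0,55],[0.5,-0.2,1.9,0.01,0.014,0,55],[0.5,-0.2,1.5,0.01,0.014,0,55],[0,0,0.5,0,0,0,55],[0,0,0,0,0,0,55]]]}}

```text
clock: 10.4
tool_pos: [0.5675, 0.0397, 0.1516]
tool_rot: [0.62, 0.735, 0.21, 0.176]
ft_force: [-0.4, 0.0, -0.5]
finger_gap: 0.0473
```

```bash
python3 - <<'E'
from h import *
st();k=knobloc()
c,im=cam("wrist","w6.png"); print(proj(c,case2w([[-.0158,-.136,.099]],pose)))
Rt=toolR(.55); z=Rt.as_matrix()[:,2]
T=lambda x,y,zz,back: case2w([[x,y,zz]],pose)[0]-z*back
plan([(T(-.0158,-.141,.099,-.016),Rt)],55,step=.025)
E
```

```text
10.4 pos [0.5675 0.0397 0.1516] z [ 0.519  0.091 -0.85 ] y [0.838 0.142 0.527] F [-0.4  0.  -0.5] gap 0.0473 j [ 0.4   0.29 -0.65  2.27  1.14  0.19 -1.1 ]
px [213.25531915 185.85106383] [211 182   6   9  47]
knob case [-0.0152 -0.136   0.0989] err px 5.28
[[242.270032   207.42405813]]
3
[[-0.1,-0.3,2.4,0.002,0,-0.001,55],[-0.1,-0.3,2.4,0.002,0,-0.001,55],[-0.1,-0.3,2.4,0.002,0,-0.001,55]]
```

View pics/w6.png

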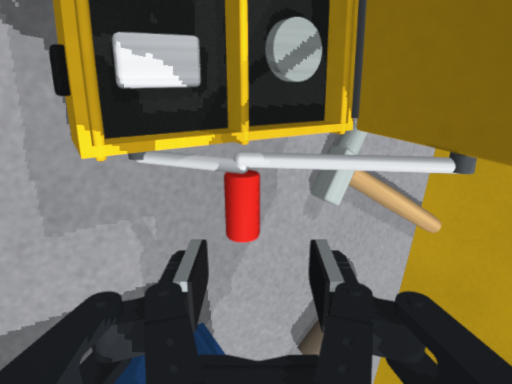

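```bash
python3 - <<'E'
from h import *
Rt=toolR(.38); z=Rt.as_matrix()[:,2]
T=lambda x,y,zz,back: case2w([[x,y,zz]],pose)[0]-z*back
plan([(T(-.0158,-.141,.099,.055),Rt),(T(-.0158,-.141,.099,-.016),Rt)],55,step=.02,ang=.06)
E
```

```text
7
[[-0.1,0,0.1,0.059,-0.001,-0.001,55],[-0.1,0,0.1,0.059,-0.001,-0.001,55],[-0.1,0,0.1,0.059,-0.001,-0.001,55],[0,0,1.8,0,0,0,55],[0,0,1.8,0,0,0,55],[0,0,1.8,0,0,0,55],[0,0,1.8,0,0,0,55]]
```

>>> {"fn": "carry_out", "kwargs": {"deltas": [[[-0.1,0,-0.2,0.06,0,0,55],[-0.1,0,0,0.06,0,0,55],[-0.1,0,0,0.06,0,0,55],[0,0,0,0,0,0,55]]]}}

```text
clock: 10.9
tool_pos: [0.5669, 0.0364, 0.1564]
tool_rot: [0.633, 0.75, 0.146, 0.123]
ft_force: [-0.0, 0.9, 0.4]
finger_gap: 0.0469
```

```bash
python3 - <<'E'
from h import *
st()
Rt=toolR(.38); z=Rt.as_matrix()[:,2]
T=lambda x,y,zz,back: case2w([[x,y,zz]],pose)[0]-z*back
plan([(T(-.0158,-.141,.099,-.016),Rt)],55,step=.02,ang=.06)
E
```

```text
10.9 pos [0.5669 0.0364 0.1564] z [ 0.37   0.063 -0.927] y [0.914 0.156 0.376] F [-0.   0.9  0.4] gap 0.0469 j [ 0.59  0.37 -0.9   2.13  0.71  0.47 -0.63]
4
[[0,0,1.9,0.001,0,0,55],[0,0,1.9,0.001,0,0,55],[0,0,1.9,0.001,0,0,55],[0,0,1.9,0.001,0,0,55]]
```

>>> {"fn": "carry_out", "kwargs": {"deltas": [[[0,0,1.9,0,0,0,55],[0,0,1.9,0,0,0,55],[0,0,1.9,0,0,0,55],[0,0,1.4,0,0,0,55],[0,0,0,0,0,0,55]]]}}

```text
clock: 11.4
tool_pos: [0.594, 0.0401, 0.0913]
tool_rot: [0.633, 0.749, 0.15, 0.126]
ft_force: [-0.7, -0.9, -0.4]
finger_gap: 0.0469
```

```bash
python3 - <<'E'
from h import *
st();knobloc()
c,im=cam("wrist","w7.png")
Rt=toolR(.38); z=Rt.as_matrix()[:,2]
T=lambda x,y,zz,back: case2w([[x,y,zz]],pose)[0]-z*back
plan([(T(-.0158,-.141,.099,-.016),Rt)],55,step=.02,ang=.06)
E
```

```text
11.4 pos [0.594  0.0401 0.0913] z [ 0.379  0.065 -0.923] y [0.911 0.153 0.384] F [-0.7 -0.9 -0.4] gap 0.0469 j [ 0.39  0.48 -0.68  2.13  0.96  0.36 -0.87]
px [198.75 186.  ] [198 185   2   3   4]
knob case [-0.0141 -0.136   0.0981] err px 9.21
1
[[0.1,-0.3,0.8,0.016,0.001,-0.003,55]]
```

View pics/w7.png

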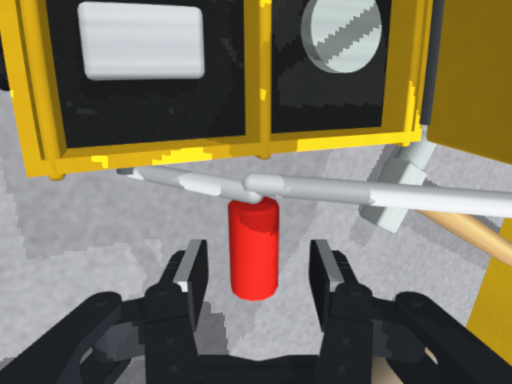

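The knob (column about 254) is centred between the pads (207 to 310). I'll go 8 mm deeper and close gently.

>>> {"fn": "carry_out", "kwargs": {"deltas": [[[0,-0.2,0.9,0,0,0,55],[0,0,0,0,0,0,40],[0,0,0,0,0,0,30],[0,0,0,0,0,0,20],[0,0,0,0,0,0,10],[0,0,0,0,0,0,10]]], "grip_force": 20}}

```text
clock: 12.1
tool_pos: [0.595, 0.0403, 0.0873]
tool_rot: [0.633, 0.748, 0.151, 0.128]
ft_force: [-0.8, 0.4, -2.0]
finger_gap: 0.0212
```

```bash
python3 - <<'E'
from h import *
s=st(); print(toolR(.38).inv().apply(0), ) if 0 else None
# arc from knob to locked in tool axes
R0=Ro.from_quat(s["tool_rot"])
a0=np.arctan2(.099-.035,-.0158+.06); a1=np.arctan2(49,60); print(a0,a1)
pts=[np.array([-.06+.078*np.cos(a),0,.035+.078*np.sin(a)]) for a in np.linspace(a0,a1,7)]
for i in range(6):
    d=case2w(pts[i+1],(0,0,pose[2]))-case2w(pts[i],(0,0,pose[2])); print(R0.inv().apply(d[0])*100)
E
```

```text
12.1 pos [0.595  0.0403 0.0873] z [ 0.383  0.065 -0.921] y [0.909 0.153 0.389] F [-0.8  0.4 -2. ] gap 0.0212 j [ 0.38  0.48 -0.66  2.14  0.99  0.35 -0.9 ]
0.9663900591853937 0.6848212459426003
[0.00103558 0.18931113 0.31324195]
[0.00099942 0.17440827 0.32177795]
[0.00096105 0.15912139 0.32960545]
[0.00092057 0.14348415 0.33670721]
[0.00087807 0.12753098 0.34306759]
[0.00083363 0.11129701 0.34867259]
```

>>> {"fn": "carry_out", "kwargs": {"deltas": [[[0,0.2,0.3,0,0,0,10],[0,0.2,0.3,0,0,0,10],[0,0.2,0.3,0,0,0,10],[0,0.1,0.3,0,0,0,10],[0,0.1,0.3,0,0,0,10],[0,0.1,0.4,0,0,0,10],[0,0.1,0.3,0,0,0,10]]]}}

```text
clock: 12.8
tool_pos: [0.6115, 0.0431, 0.0695]
tool_rot: [0.633, 0.749, 0.15, 0.128]
ft_force: [-19.5, -1.9, 20.7]
finger_gap: 0.0212
```

```bash
python3 - <<'E'
from h import *
s=st(); c,im=cam("wrist","w8.png"); c,im=cam("scene","s8.png")
p=np.array(s["tool_pos"])-[.595,.0403,.0873]; print('moved',p,'expected',[.0158*.985,.0158*.17,-.015])
E
```

```text
12.8 pos [0.6115 0.0431 0.0695] z [ 0.381  0.062 -0.923] y [0.91  0.154 0.386] F [-19.5  -1.9  20.7] gap 0.0212 j [ 0.33  0.53 -0.62  2.11  1.04  0.34 -0.95]
moved [ 0.0164543   0.00282234 -0.01778778] expected [0.015563, 0.0026860000000000005, -0.015]
```

View pics/w8.png

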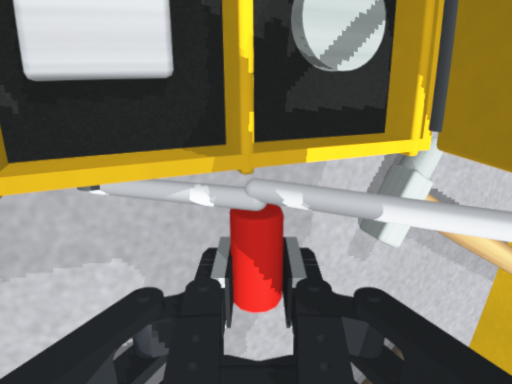

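The knob has moved the expected distance and now pushes back with about 28 N, so it's at its stop. I'll open and retract.

>>> {"fn": "carry_out", "kwargs": {"deltas": [[[0,0,0,0,0,0,25],[0,0,0,0,0,0,40],[0,0,0,0,0,0,55],[0,0,0,0,0,0,55],[0,0,0,0,0,0,55]]]}}

```text
clock: 13.4
tool_pos: [0.6139, 0.0432, 0.0715]
tool_rot: [0.633, 0.748, 0.151, 0.13]
ft_force: [0.2, 1.5, 0.4]
finger_gap: 0.0469
```

```bash
python3 - <<'E'
from h import *
s=st(); c,im=cam("wrist","w9.png")
E
```

```text
13.4 pos [0.6139 0.0432 0.0715] z [ 0.385  0.061 -0.921] y [0.908 0.154 0.39 ] F [0.2 1.5 0.4] gap 0.0469 j [ 0.33  0.52 -0.61  2.1   1.04  0.34 -0.95]
```

View pics/w9.png

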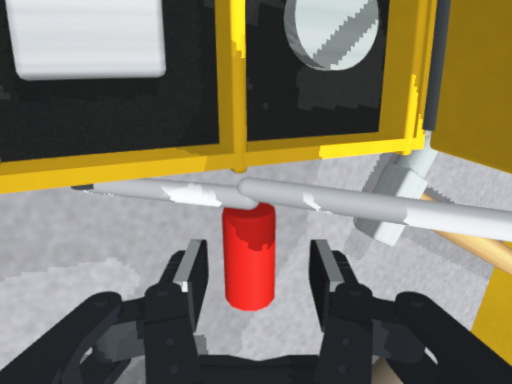

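The fingers are free on both sides of the knob (columns 222 to 275 against pads at 207 and 310). I'll retract along the tool axis.

>>> {"fn": "carry_out", "kwargs": {"deltas": [[[0,-0.2,-1,0,0,0,55],[0,0,-2,0,0,0,55],[0,0,-3,0,0,0,55],[0,0,-3,0,0,0,55],[0,0,-3,0,0,0,55],[0,-2,-3,0,0,0,55],[0,-3,-3,0,0,0,55],[0,-3,-2,0,0,0,55],[0,-3,0,0,0,0,55],[0,0,0,0,0,0,55]]]}}

```text
clock: 14.45
tool_pos: [0.4449, 0.016, 0.213]
tool_rot: [0.631, 0.75, 0.148, 0.128]
ft_force: [0.1, -0.6, 0.1]
finger_gap: 0.047
```

```bash
python3 - <<'E'
from h import *
s=st(); knobloc("t10.png"); c,im=cam("scene","s10.png"); c,im=cam("wrist","w10.png")
for nm,k in (('locked',[0,-.136,.084]),('unl',[-.0158,-.136,.099])): print(nm,proj(c,case2w([k],pose)))
H,S,V=cv2.split(cv2.cvtColor(im,cv2.COLOR_BGR2HSV)); m=((H<8)|(H>172))&(S>150)&(V>80); ys,xs=np.where(m); print(xs.mean(),ys.mean(),m.sum())
E
```

```text
14.45 pos [0.4449 0.016  0.213 ] z [ 0.378  0.06  -0.924] y [0.91  0.159 0.383] F [ 0.1 -0.6  0.1] gap 0.047 j [ 1.24 -0.03 -1.33  2.31 -0.11  0.45  0.16]
px [206.57823129 180.86394558] [198 176  18  11 147]
knob case [-0.0141 -0.136   0.0981] err px 5.26
locked [[353.78738608 159.00216977]]
unl [[350.22800231 163.74461716]]
354.6236559139785 157.6462365591398 930
```

View pics/t10.png

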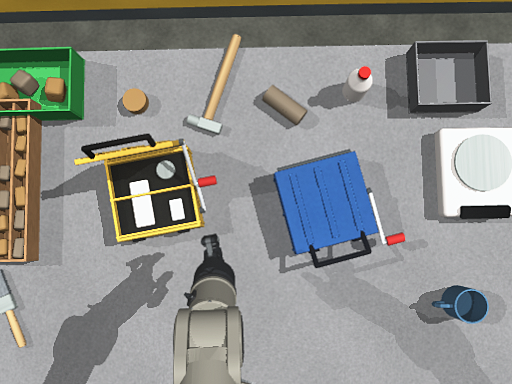

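View pics/s10.png

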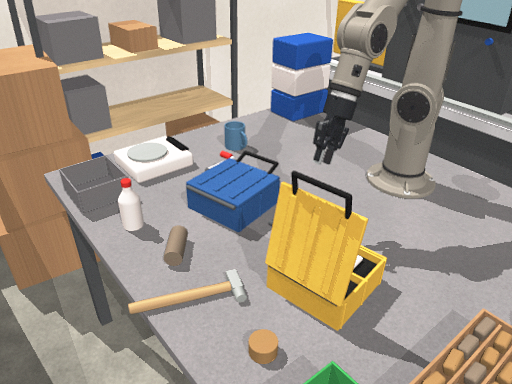

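View pics/w10.png

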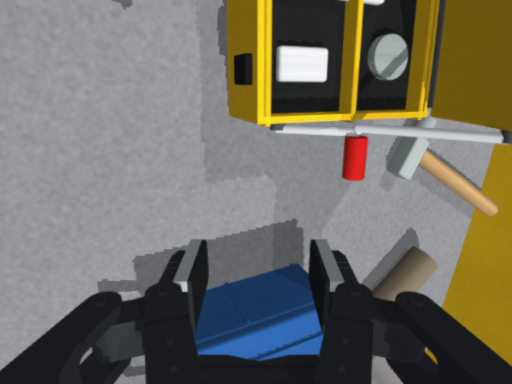

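The arm is clear and the knob in the wrist view is at (354.6,157.6), close to the locked prediction of (353.8,159.0). My top-view circle search was cut off at th=2.2, short of locked (2.46), so I'll compare against the full range. A few idle rows will also show whether it stays put.

>>> {"fn": "carry_out", "kwargs": {"deltas": [[[0,0,0,0,0,0,55],[0,0,0,0,0,0,55],[0,0,0,0,0,0,55],[0,0,0,0,0,0,55],[0,0,0,0,0,0,55],[0,0,0,0,0,0,55],[0,0,0,0,0,0,55],[0,0,0,0,0,0,55],[0,0,0,0,0,0,55],[0,0,0,0,0,0,55]]]}}

```text
clock: 15.6
tool_pos: [0.4531, 0.0214, 0.2176]
tool_rot: [0.628, 0.752, 0.155, 0.128]
ft_force: [0.7, -0.3, 0.1]
finger_gap: 0.0468
```

```bash
sed -i 's/linspace(0.2,2.2,2001)/linspace(0.2,2.8,2601)/' h.py; python3 - <<'E'
from h import *
st(); knobloc(); c,im=cam("top"); print('locked px',proj(c,case2w([[0,-.136,.088]],pose)),'straight',proj(c,case2w([[-.0047,-.136,.094]],pose)))
E
```

```text
15.6 pos [0.4531 0.0214 0.2176] z [ 0.386  0.073 -0.92 ] y [0.905 0.165 0.393] F [ 0.7 -0.3  0.1] gap 0.0468 j [ 1.22 -0.01 -1.33  2.29 -0.1   0.45  0.15]
px [206.57823129 180.86394558] [198 176  18  11 147]
knob case [-0.0003 -0.136   0.0852] err px 1.0
locked px [[207.61304358 180.74561776]] straight [[207.65921242 182.39938929]]
```

```bash
python3 -c "
from cell import ctrl
print(ctrl.sign_off())"
```

```text
the job is handed in; nothing more can be done
None
```

The yellow case is open and its lid stands on the locked stay. The blue case is still shut, and I never touched it. I handed the job in at about 15.7 s.

I raised the lid by its handle to about 1.33 rad and let go; it stayed up on its own. I then pinched the red knob and moved it towards the hinge and down until the stop pushed back with about 28 N. After that I released it and backed the arm clear.

**Final checks:**
- **Knob position:** in the top view the knob was at case x = 0, z = 85 mm, against 0 and 84 mm for locked. In the wrist view it was within about 1.6 px of the locked prediction.
- **Holding:** with nothing touching it, the knob was at the same pixel position after more than a second.
- **Forces and arm:** tool force was about zero after release. One joint (j6) came within about 0.02 rad of its limit, so I reduced the tool tilt before continuing.

**Disagreements:**
- **Knob fit:** my first top-view fit after locking was off by 5 px because its search range stopped short of the locked position. With the range corrected, the error was 1 px.
- **Handle radius:** the handle's measured radius from the hinge came out about 5 mm larger than stated. That is probably small grasp or position error, and it had no effect on the result.

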